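Park the gantry and shut the pawn tray

TASK

Make the chess-piece machine ready to be carried: first push its gantry, by the orange carriage, all the way to the far end of its rail, then push the sliding cover of the tray that holds the pawns fully shut. Only push with the fingertips: grip and lift nothing, leave the empty tray's cover open where it is, and do not disturb the pawns or the other things on the bench.

Things in the scene. Friction and masses are not known exactly. Their poses are not given: they have to be found in the camera images.
- machine: the chess-piece machine, fixed to the bench: a shallow black open frame, 320 mm (its x) by 470 mm (its y), walls 45 mm high and 12 mm thick, with orange corner brackets. Origin at the centre of its underside, on the bench top; x points from its near (robot) side to its far side, y to the left, z up. A rail along x lies on its middle line.
- gantry (a joint): travel of the gantry along the machine's x, in m: 0 = parked against the far end stop, larger = nearer the robot (at most 0.22). Starts 0.155 to 0.215. Slides freely with about 2 N of friction and stays where it is left. It carries an aluminium cross beam (20 x 20 mm, 400 mm long in y, 92 to 112 mm above the bench) that passes above both trays.
- carriage_face (a point): middle of the flat near face of the orange carriage block (the face turned to the robot), 80 mm above the bench; the block is 45 mm in x, 100 mm in y, from 30 to 115 mm above the bench; axes as the machine's, so pushing it along its +x parks the gantry
- pawn_tray: the red tray that has the four yellow pawns in it, fixed in the machine on the left or the right of the rail: 130 mm (x) by 140 mm (y), 50 mm high, walls and floor 4 mm. Origin at the centre of its underside, 6 mm above the bench; axes as the machine's.
- empty_tray: the other red tray, the same but empty, on the other side of the rail; its cover is to be left as it is
- pawn_cover (a joint): opening of the pawn tray's sliding cover, in m: 0 = fully shut against its stop, larger = slid open toward the robot (at most 0.11). Starts 0.07 to 0.108; about 1.5 N of friction, stays where left. A see-through red sheet 130 x 136 x 4 mm, top 61 mm above the bench, with a white tab across its near end.
- pawn_tab (a point): middle of the flat upright near face of the white tab on the pawn tray's cover (tab 96 mm wide in y, face from 61 to 85 mm above the bench, this point 74 mm above the bench); axes as the machine's, pushing along +x shuts the cover
- empty_cover (a joint): opening of the empty tray's sliding cover, in m, measured likewise; starts 0.07 to 0.108 and is to stay so
- empty_tab (a point): the same point on the tab of the empty tray's cover
- pawn0: yellow printed chess pawn, 24 mm across the foot, 35 mm tall, upright in the pawn tray, lower than the cover; origin at the centre of its foot
- pawn1: yellow printed chess pawn, 24 mm across the foot, 35 mm tall, upright in the pawn tray, lower than the cover; origin at the centre of its foot
- pawn2: yellow printed chess pawn, 24 mm across the foot, 35 mm tall, upright in the pawn tray, lower than the cover; origin at the centre of its foot
- pawn3: yellow printed chess pawn, 24 mm across the foot, 35 mm tall, upright in the pawn tray, lower than the cover; origin at the centre of its foot
- carton: closed cardboard carton 120 x 150 x 70 mm standing on the bench; origin at the centre of its underside; a bystander
- glue_stick: yellow glue stick with white cap, 33 mm diameter, 103 mm tall, upright; origin at the centre of its foot; a bystander
- tape_roll: white roll of tape lying flat, 70 mm across, 18 mm high; origin at the centre of its underside; a bystander
- flux_jar: amber jar with black cap, 52 mm diameter, 70 mm tall; origin at the centre of its foot; a bystander
- cutter: orange snap-off cutter lying flat, 160 x 22 x 16 mm; origin under the middle of its handle; a bystander
- screwdriver: red-handled screwdriver lying on the bench, about 200 mm long; origin near its middle, underneath; a bystander

How it is judged:
On the way, in this order (a step that is already met when the one before it is completed fails the run):
1. the gantry is pushed to the far end of its rail (value of joint gantry below 0.005 m), for 0.2 s.
2. the pawn tray's cover is pushed fully shut (value of joint each of gantry, pawn_cover below 0.005 m), for 0.2 s.
At the end, for the whole second after the job is handed in: The gantry is within 5 mm of its far end stop and the pawn tray's cover within 5 mm of fully shut; the empty tray's cover has moved less than 10 mm; all four pawns stand upright in their tray; the bystanders are within 20 mm of where they were (all of step 2 and value of joint empty_cover above 0.05 m and distance of empty_tab from where it was at the start of the episode below 0.01 m and x of pawn0 in the frame of pawn_tray between -0.06 and 0.06 m and y of pawn0 in the frame of pawn_tray between -0.065 and 0.065 m and z of each of pawn0, pawn1, pawn2, pawn3 in the frame of pawn_tray below 0.02 m and angle between each of pawn0, pawn1, pawn2, pawn3's own z axis and vertical below 0.4 rad and x of pawn1 in the frame of pawn_tray between -0.06 and 0.06 m and y of pawn1 in the frame of pawn_tray between -0.065 and 0.065 m and x of pawn2 in the frame of pawn_tray between -0.06 and 0.06 m and y of pawn2 in the frame of pawn_tray between -0.065 and 0.065 m and x of pawn3 in the frame of pawn_tray between -0.06 and 0.06 m and y of pawn3 in the frame of pawn_tray between -0.065 and 0.065 m and distance of each of carton, glue_stick, tape_roll, flux_jar, cutter, screwdriver from where it was at the start of the episode below 0.02 m); the robot touches nothing.
It fails at once if the empty tray's cover is moved more than 10 mm (distance of empty_tab from where it was at the start of the episode above 0.01 m).
It fails at once if a pawn is lifted, carried or knocked about (moved more than 20 mm) (distance of any of pawn0, pawn1, pawn2, pawn3 from where it was at the start of the episode above 0.02 m).
It fails at once if a thing on the bench is lifted or pushed away (moved more than 20 mm) (distance of any of carton, glue_stick, tape_roll, flux_jar, cutter, screwdriver from where it was at the start of the episode above 0.02 m).
It fails at once if the gantry's beam or carriage is gripped between the fingers (contact force between the fingers and gantry above 1 N and x of the grasp point in the frame of carriage_face between 0.0095 and 0.0355 m and z of the grasp point in the frame of carriage_face below 0.035 m).
It fails at once if a cover's tab is gripped between the fingers ((contact force between the fingers and pawn_cover above 1 N and x of the grasp point in the frame of pawn_tab between 0.001 and 0.02 m and z of the grasp point in the frame of pawn_tab below 0.014 m) or (contact force between the fingers and empty_cover above 1 N and x of the grasp point in the frame of empty_tab between 0.001 and 0.02 m and z of the grasp point in the frame of empty_tab below 0.014 m)).
It also fails if it takes over 48 s, if anything falls off the work surface, if the arm or the gripper's body presses on something with over 40 N, if the wrist force passes 120 N, or if a joint passes its speed limit or range.

ROBOT

A 6-joint arm with a two-finger parallel gripper is mounted at the origin on the work surface. World frame = base frame: x ahead of the robot, y to its left, z up, the work surface at z = 0. Lengths are in m, angles in rad, forces in N, time in s.
With the tool pointing down it reaches from about 0.325 to 0.85 m from the base axis. Payload 15.5 kg.
Tool frame: the origin (TCP) lies on the centre line of the jaws, within the pads' length; the fingertips stand 17 mm ahead of it and the grasp point (between the pads) lies 2 mm behind it (manip.finger_overhang is the z of the fingertips in the tool frame, in m); z points along the fingers, y is the line along which they close (so a half turn about z gives the same grasp; the last joint's range is limited). The gripper opens to 91 mm and grips with 3 to 60 N. Pads are 32 mm wide; open, the fingers measure 118 mm over their backs; the gripper's body (76 mm by 178 mm) begins 60 mm behind the grasp point.
Start: joints at [-1.335, 0.494, 1.345, -0, 1.302, -0.096], TCP at [0.203, -0.591, 0.231] pointing down, gripper open.
Joint ranges: [-2.91, 2.91], [-0.82, 2.16], [0.22, 2.67], [-1.22, 4.37], [0.12, 2.79], [-3.08, 3.08]. Speed limits (rad/s): [1.89, 1.89, 2.57, 3.01, 3.01, 3.01].

INTERFACE

Orientations are given as a 3x3 rotation matrix whose columns are the frame's x, y, z axes.
In Python, from cell import get_obs, get_image, order, manip gives the robot as it stands.
- The arm moves only by the tool step_arm, never from a script. Its arguments are lists of equal length, an entry for each row: "fingers": the gripper command: -1 is fully open, 1 is shut, values between are in proportion; "slide": the shift along the tool's x, y, z each as a share of 0.3 m, from -1 to 1, a list of three; "turn": the turn about the tool's z as a share of pi/2 rad, from -1 to 1. A call has 1 to 20 rows; each row is the pose to reach, as a shift and turn from the pose commanded when the call began, along the tool's axes at that moment; what a row does not reach only later rows make up. A row lasts 1/12 s, in which the tool goes at most 41.7 mm and 7.16 degrees, less where a joint would pass 70% of its speed; a pose out of reach is approached as far as the arm can. A call with a number of a shift or a turn outside -1 to 1 is refused whole. A call with a gripper value outside its range is refused whole. The fingers move at their own pace and stop on an object; the grip force is fixed at half the most. Time passes only in rows, so rows that repeat a pose let the fingers close. It gives the time, the measured TCP pose, the force, the opening and the grip force at its end, in the units of the state.
- get_obs(): the state, without advancing time (a new reading comes with each control period).
- get_image(name): name is "side" or "top" or "wrist"; returns a dict with "img" (420x560x3 uint8, red, green, blue), "intrinsics" (3x3 intrinsics, pixels), "R" (3x3) and "t" (3): a world point X has camera coordinates R X + t. Camera axes: x right, y down, z forward; pixel columns grow to the right and rows downward; lengths in m; the calibration is good to about 2 mm. The wrist camera is an equidistant fisheye: a pixel r from the principal point sees the ray r / f radians off the axis. A picture is of the moment at which its call begins. There is no depth.
- order.sign_off(): hands the job in; it is judged then, once.
The state is a dict: "clock": time; "joint_pos": joint angles; "joint_vel": joint speeds; "joint_torque": joint torques, N m; "tcp_pos": TCP position; "tool_rot": TCP orientation; "force": force on the tool from outside, world axes, zero at the start; "ft_torque": the same for the moment, N m; "width": finger opening in m; "grasp_force": force on a finger pad.
Only numpy, scipy, OpenCV 4.12 (cv2) and the standard library are available. Lean on these libraries where they do the work, as an engineer would, in place of code of your own. Each camera call takes 0.05 s, during which the arm holds its last target. There are 200 camera calls.

## Working session

There is one attempt and no reset: what is moved stays moved. The work goes in short steps, Python scripts to look and compute and a tool call to move; the robot and the scene stay as the last step left them, time stands still between calls to the robot, and variables do not carry over. Pictures are saved under pics/ and viewed, at most 10 in all, crops included, and the job is handed in when it is done.

Besides the shell and the picture viewer there is one more tool, called after "Request:" as name(argument=value, ...), one argument or row to a line, values as JSON. step_arm: Moves the arm, as the interface text tells. Its arguments: {"type":"object","properties":{"fingers":{"type":"array"},"slide":{"type":"array"},"turn":{"type":"array"}},"required":["fingers","slide","turn"]}

```bash
ls; mkdir -p pics
python3 - <<'E'
from cell import get_obs,get_image
import cv2,numpy as np,pickle
o=get_obs();print(o['clock'],o['tcp_pos'],np.round(o['tool_rot'],3),o['width'])
d={}
for n in('top','side'):
    g=get_image(n);d[n]=g;cv2.imwrite(f'pics/{n}0.png',g['img'][:,:,::-1])
    print(n,np.round(g['intrinsics'],1),np.round(g['R'],3),np.round(g['t'],3))
pickle.dump(d,open('d.pkl','wb'))
E
```

```text
pics
0.0 [ 0.2029117  -0.59076538  0.23032818] [[ 0.946  0.325 -0.   ]
 [ 0.325 -0.946  0.001]
 [ 0.    -0.001 -1.   ]] 0.09110014678887522
top [[413.9   0.  273.4]
 [  0.  413.9 212.7]
 [  0.    0.    1. ]] [[ 0.023 -1.     0.007]
 [-0.981 -0.024 -0.192]
 [ 0.192 -0.003 -0.981]] [0.017 0.507 1.136]
side [[449.8   0.  280.4]
 [  0.  449.8 206.6]
 [  0.    0.    1. ]] [[ 0.976 -0.219  0.015]
 [-0.156 -0.739 -0.656]
 [ 0.155  0.637 -0.755]] [-0.478  0.148  1.186]
```

View pics/top0.png

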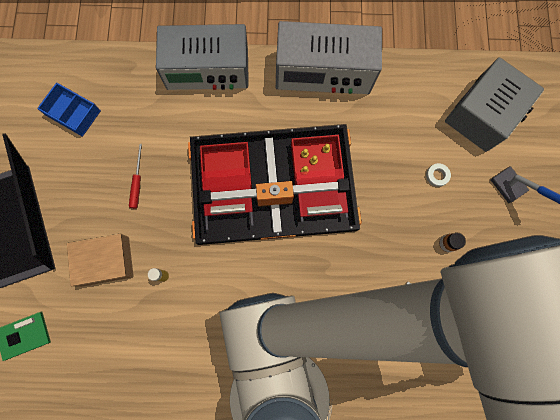

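View pics/side0.png

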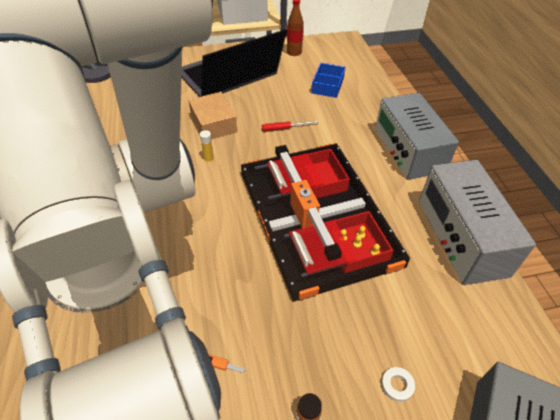

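The top view shows the machine with its corners near (190,137), (347,125), (358,230) and (198,245). The orange carriage is at (275,192). The pawn tray is on the right, with its white tab at about (324,210), and the empty tray's tab is at about (228,210). The side view agrees. Next I measure these.

```bash
cat > h.py <<'E'
import numpy as np,cv2
def cast(g,uv,z):
    uv=np.atleast_2d(np.float64(uv));K=np.asarray(g['intrinsics']);R=np.asarray(g['R']);t=np.asarray(g['t'])
    d=(np.c_[uv,np.ones(len(uv))]@np.linalg.inv(K).T)@R
    c=-R.T@t
    return c+d*((z-c[2])/d[:,2])[:,None]
def proj(g,X):
    p=np.atleast_2d(X)@np.asarray(g['R']).T+g['t'];p=p@np.asarray(g['intrinsics']).T
    return p[:,:2]/p[:,2:]
E
python3 - <<'E'
import pickle,numpy as np,cv2
from h import *
d=pickle.load(open('d.pkl','rb'));g=d['top'];im=g['img']
hsv=cv2.cvtColor(im,cv2.COLOR_RGB2HSV)
box=np.zeros(im.shape[:2],np.uint8);box[115:255,180:370]=255
blk=(hsv[...,2]<60).astype(np.uint8)*255&box
blk=cv2.morphologyEx(blk,cv2.MORPH_CLOSE,np.ones((25,25)))
c=max(cv2.findContours(blk,0,1)[0],key=cv2.contourArea)
h=cv2.convexHull(c)[:,0]
q=cv2.approxPolyDP(h,10,True)[:,0];print('outline',q.tolist());print(cast(g,q,.045).round(3).tolist())
r=cv2.minAreaRect(np.float32(cast(g,h,.045)[:,:2]));print('rect',r)
for nm,m,z in(('orange',(hsv[...,0]<18)&(hsv[...,0]>8)&(hsv[...,1]>170)&(hsv[...,2]>120),.115),('white',(hsv[...,1]<40)&(hsv[...,2]>150),.085)):
    n,l,s,ce=cv2.connectedComponentsWithStats(m.astype(np.uint8)*255&box)
    for i in range(1,n):
        if s[i,4]>40:
            p=np.argwhere(l==i)[:,::-1];P=cast(g,p,z)
            rr=cv2.minAreaRect(np.float32(P[:,:2]));print(nm,s[i].tolist(),P.mean(0).round(3),np.round(np.r_[rr[0],rr[1],rr[2]],3))
cv2.imwrite('pics/crop.png',cv2.resize(im[115:255,180:370],None,fx=4,fy=4,interpolation=2)[:,:,::-1])
E
```

```text
outline [[346, 126], [357, 230], [196, 243], [190, 137]]
[[0.778, -0.183, 0.045], [0.463, -0.211, 0.045], [0.415, 0.245, 0.045], [0.731, 0.282, 0.045]]
rect ((0.596508264541626, 0.03260447084903717), (0.3260163366794586, 0.4697004556655884), 6.433402061462402)
orange [256, 181, 37, 19, 351] [0.558 0.034 0.115] [0.557 0.028 0.044 0.099 6.562]
white [265, 138, 12, 45, 341] [0.653 0.04  0.085] [0.653 0.04  0.132 0.022 6.457]
white [293, 182, 45, 10, 298] [ 0.577 -0.087  0.085] [ 0.577 -0.087  0.019  0.126  6.076]
white [270, 185, 10, 9, 60] [0.567 0.027 0.085] [0.567 0.027 0.023 0.025 1.414]
white [211, 189, 45, 10, 299] [0.551 0.143 0.085] [0.551 0.143 0.019 0.124 6.333]
white [211, 204, 34, 9, 181] [0.51  0.156 0.085] [0.51  0.156 0.016 0.093 6.284]
white [308, 205, 34, 8, 172] [ 0.515 -0.113  0.085] [ 0.514 -0.113  0.016  0.093  6.672]
white [272, 208, 10, 24, 186] [0.48  0.021 0.085] [0.48  0.021 0.065 0.022 6.459]
```

View pics/crop.png

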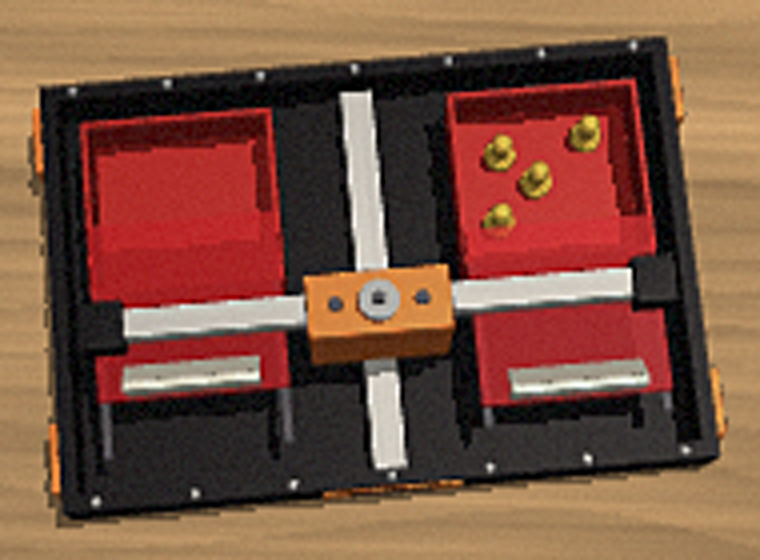

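The crop confirms the layout. The carriage's top near edge runs (312,335)–(452,322) in crop pixels, and the pawn tab's lower edge runs (512,397)–(649,385). The machine yaw is about 6.4°.

Run:
```python
import pickle
from h import *
from cell import get_obs
d=pickle.load(open('d.pkl','rb'));g=d['top'];o=get_obs()
f=lambda a,z:cast(g,np.array(a)/4.+[180,115],z)
a=np.radians(6.4);M=np.array([[np.cos(a),-np.sin(a)],[np.sin(a),np.cos(a)]]);C=np.array([.5965,.0326])
R=o['tool_rot'];p=o['tcp_pos']
def rep(n,P):
    m=P.mean(0);print(n,P.round(3).tolist(),'machine',((m[:2]-C)@M).round(3),'len',np.linalg.norm(P[0]-P[1]).round(3));return m
c=rep('car top near',f([(312,335),(452,322)],.115));rep('car top far',f([(305,280),(450,265)],.115))
rep('car bottom',f([(313,362),(452,350)],.03))
t=rep('tab bottom',f([(512,397),(649,385)],.061));rep('tab top far',f([(508,370),(645,360)],.085))
e=rep('etab bottom',f([(123,395),(260,382)],.061))
for n,m,off,z in(('car',c,.06,.15),('tab',t,.06,.15)):
    X=np.r_[m[:2]-M[:,0]*off,z];print(n,X.round(3),'tool shift/0.3',(R.T@(X-p)/.3).round(3))
```

```text
car top near [[0.531, 0.071, 0.115], [0.543, -0.024, 0.115]] machine [-0.06  -0.002] len 0.096
car top far [[0.57, 0.077, 0.115], [0.583, -0.022, 0.115]] machine [-0.021 -0.002] len 0.1
car bottom [[0.531, 0.073, 0.03], [0.542, -0.028, 0.03]] machine [-0.061 -0.003] len 0.102
tab bottom [[0.502, -0.07, 0.061], [0.513, -0.167, 0.061]] machine [-0.105 -0.14 ] len 0.098
tab top far [[0.516, -0.065, 0.085], [0.526, -0.16, 0.085]] machine [-0.091 -0.136] len 0.096
etab bottom [[0.497, 0.206, 0.061], [0.508, 0.109, 0.061]] machine [-0.079  0.135] len 0.097
car [0.477 0.017 0.15 ] tool shift/0.3 [ 1.523 -1.62   0.27 ]
tab [ 0.448 -0.125  0.15 ] tool shift/0.3 [ 1.277 -1.203  0.269]
```

Request:
step_arm(
  fingers=[1, 1, 1, 1, 1, 1, 1, 1, 1, 1, 1, 1],
  slide=[
    [0.8, -0.8, 0],
    [0.8, -0.8, 0],
    [0.8, -0.8, 0],
    [0.8, -0.8, 0],
    [0.8, -0.8, 0],
    [0.8, -0.8, 0],
    [0.8, -0.8, 0],
    [0.8, -0.8, 0],
    [0.8, -0.8, 0],
    [0.8, -0.8, 0],
    [0.8, -0.8, 0],
    [0.8, -0.8, 0],
  ],
  turn=[0.139, 0.139, 0.139, 0.139, 0.139, 0.139, 0.139, 0.139, 0.139, 0.139, 0.139, 0.139],
)

```text
clock: 1.1
tcp_pos: [0.3518, -0.2871, 0.2309]
tool_rot: [[0.994, 0.112, 0.0], [0.112, -0.994, -0.0], [-0.0, 0.0, -1.0]]
force: [-0.5, -0.5, -0.4]
width: 0.0142
grasp_force: 0.0
```

```bash
cat >> h.py <<'E'
def shift(X):
    from cell import get_obs
    o=get_obs();R=o['tool_rot'];print(o['clock'],o['tcp_pos'].round(4),'yaw',np.degrees(np.arctan2(R[1,0],R[0,0])).round(2),'F',np.round(o['force'],1),'w',round(o['width'],4))
    print('shift/0.3',(R.T@(np.array(X)-o['tcp_pos'])/.3).round(3))
E
python3 -c "
from h import *
shift([.477,.017,.16])"
```

```text
1.1 [ 0.3518 -0.2871  0.2309] yaw 6.41 F [-0.5 -0.5 -0.4] w 0.0142
shift/0.3 [ 0.528 -0.961  0.236]
```

Request:
step_arm(
  fingers=[1, 1, 1, 1, 1, 1, 1, 1, 1, 1, 1, 1, 1, 1, 1, 1],
  slide=[
    [0.53, -0.96, 0],
    [0.53, -0.96, 0],
    [0.53, -0.96, 0],
    [0.53, -0.96, 0],
    [0.53, -0.96, 0],
    [0.53, -0.96, 0],
    [0.53, -0.96, 0],
    [0.53, -0.96, 0],
    [0.53, -0.96, 0],
    [0.53, -0.96, 0],
    [0.53, -0.96, 0.2],
    [0.53, -0.96, 0.2],
    [0.53, -0.96, 0.2],
    [0.53, -0.96, 0.2],
    [0.53, -0.96, 0.2],
    [0.53, -0.96, 0.2],
  ],
  turn=[0, 0, 0, 0, 0, 0, 0, 0, 0, 0, 0, 0, 0, 0, 0, 0],
)

```text
clock: 2.43
tcp_pos: [0.4786, 0.0171, 0.1723]
tool_rot: [[0.994, 0.111, 0.002], [0.111, -0.994, -0.0], [0.002, 0.0, -1.0]]
force: [-0.5, 0.3, 0.0]
width: 0.0005
grasp_force: 0.0
```

```bash
python3 -c "
from h import *
from cell import get_image
shift([.477,.017,.083])
g=get_image('side');cv2.imwrite('pics/s1.png',cv2.resize(g['img'][100:340,180:460],None,fx=2.5,fy=2.5)[:,:,::-1])"
```

```text
2.4333 [0.4786 0.0171 0.1723] yaw 6.38 F [-0.5  0.3  0. ] w 0.0005
shift/0.3 [-0.006 -0.     0.298]
```

View pics/s1.png

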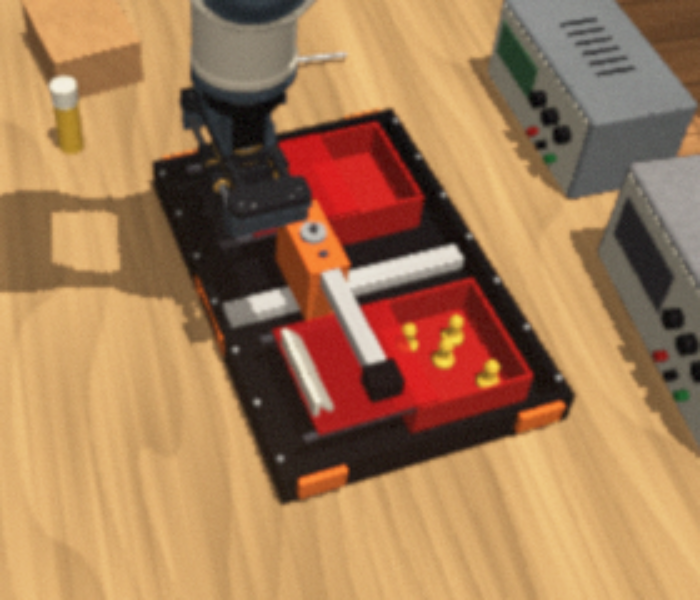

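The gripper stands in front of the carriage (picture (270,200)), above the machine, with nothing in the way of going down.

Request:
step_arm(
  fingers=[1, 1, 1, 1, 1, 1, 1, 1, 1, 1, 1, 1],
  slide=[
    [0, 0, 0.1],
    [0, 0, 0.2],
    [0, 0, 0.3],
    [0, 0, 0.3],
    [0.05, 0, 0.3],
    [0.1, 0, 0.3],
    [0.13, 0, 0.3],
    [0.16, 0, 0.3],
    [0.19, 0, 0.3],
    [0.22, 0, 0.3],
    [0.25, 0, 0.3],
    [0.28, 0, 0.3],
  ],
  turn=[0, 0, 0, 0, 0, 0, 0, 0, 0, 0, 0, 0],
)

```text
clock: 3.48
tcp_pos: [0.5618, 0.0274, 0.0811]
tool_rot: [[0.994, 0.112, -0.0], [0.112, -0.994, 0.0], [-0.0, -0.0, -1.0]]
force: [-3.0, 0.2, 1.5]
width: 0.0002
grasp_force: 1.3
```

Request:
step_arm(
  fingers=[1, 1, 1, 1, 1, 1, 1, 1, 1, 1, 1, 1],
  slide=[
    [0.03, 0, 0],
    [0.06, 0, 0],
    [0.09, 0, 0],
    [0.12, 0, 0],
    [0.15, 0, 0],
    [0.18, 0, 0],
    [0.21, 0, 0],
    [0.24, 0, 0],
    [0.27, 0, 0],
    [0.29, 0, 0],
    [0.31, 0, 0],
    [0.32, 0, 0],
  ],
  turn=[0, 0, 0, 0, 0, 0, 0, 0, 0, 0, 0, 0],
)

```text
clock: 4.48
tcp_pos: [0.6574, 0.0381, 0.0808]
tool_rot: [[0.994, 0.112, 0.0], [0.112, -0.994, 0.0], [0.0, 0.0, -1.0]]
force: [-2.8, -1.2, 1.8]
width: 0.0003
grasp_force: 1.1
```

```bash
python3 -c "
from h import *
from cell import get_image
shift([.68,.04,.083])
g=get_image('side');cv2.imwrite('pics/s2.png',cv2.resize(g['img'][100:340,180:460],None,fx=2.5,fy=2.5)[:,:,::-1])"
```

```text
4.4833 [0.6574 0.0381 0.0808] yaw 6.44 F [-2.8 -1.2  1.8] w 0.0003
shift/0.3 [ 0.076  0.002 -0.007]
```

View pics/s2.png

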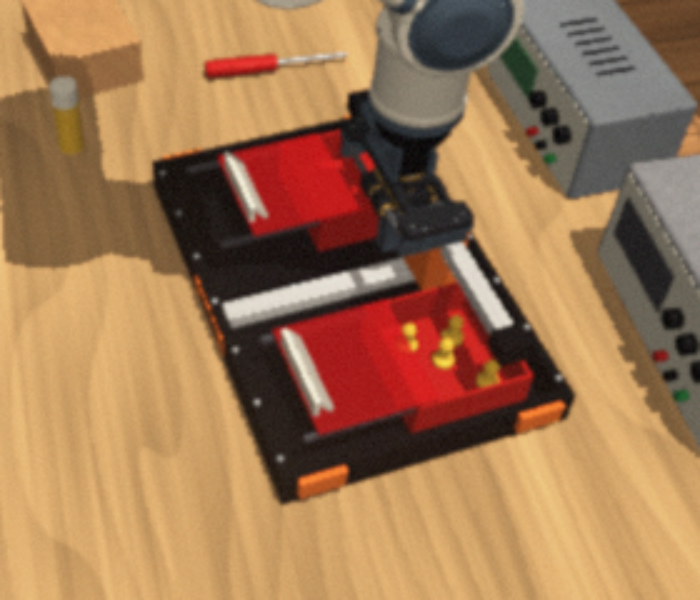

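The gantry now stands near the far wall, with its beam at (480,290) and both covers unmoved. I continue in small steps until it meets the stop.

Request:
step_arm(
  fingers=[1, 1, 1, 1, 1, 1],
  slide=[
    [0.01, 0, 0],
    [0.02, 0, 0],
    [0.03, 0, 0],
    [0.04, 0, 0],
    [0.05, 0, 0],
    [0.05, 0, 0],
  ],
  turn=[0, 0, 0, 0, 0, 0],
)

```text
clock: 5.03
tcp_pos: [0.6722, 0.0398, 0.0809]
tool_rot: [[0.994, 0.112, 0.001], [0.112, -0.994, 0.0], [0.001, 0.0, -1.0]]
force: [-0.3, -0.5, -0.2]
width: -0.0001
grasp_force: 0.0
```

Request:
step_arm(
  fingers=[1, 1, 1, 1, 1],
  slide=[
    [0.01, 0, 0],
    [0.02, 0, 0],
    [0.03, 0, 0],
    [0.04, 0, 0],
    [0.04, 0, 0],
  ],
  turn=[0, 0, 0, 0, 0],
)

```text
clock: 5.45
tcp_pos: [0.6761, 0.0403, 0.0809]
tool_rot: [[0.994, 0.112, -0.015], [0.112, -0.994, -0.001], [-0.015, -0.0, -1.0]]
force: [-52.9, -9.1, 39.4]
width: 0.0005
grasp_force: 27.7
```

The stop is reached: 53 N, and the tool no longer advances. I back off, rise, and go to the pawn tab.

Request:
step_arm(
  fingers=[1, 1, 1, 1, 1, 1, 1, 1, 1, 1, 1, 1, 1, 1, 1, 1],
  slide=[
    [-0.03, 0, 0],
    [-0.08, 0, 0],
    [-0.15, 0, 0],
    [-0.2, 0, -0.1],
    [-0.2, 0, -0.2],
    [-0.2, 0, -0.3],
    [-0.2, 0, -0.3],
    [-0.84, 0.46, -0.3],
    [-0.84, 0.46, -0.3],
    [-0.84, 0.46, -0.3],
    [-0.84, 0.46, -0.3],
    [-0.84, 0.46, -0.3],
    [-0.84, 0.46, -0.3],
    [-0.84, 0.46, -0.3],
    [-0.84, 0.46, -0.3],
    [-0.84, 0.46, -0.3],
  ],
  turn=[0, 0, 0, 0, 0, 0, 0, 0, 0, 0, 0, 0, 0, 0, 0, 0],
)

```text
clock: 6.78
tcp_pos: [0.4495, -0.1245, 0.1712]
tool_rot: [[0.994, 0.112, 0.001], [0.112, -0.994, -0.0], [0.001, 0.001, -1.0]]
force: [-0.0, 0.5, -0.1]
width: 0.0007
grasp_force: 0.0
```

```bash
python3 -c "
from h import *
from cell import get_image
shift([.448,-.125,.083])
g=get_image('side');a=g['img']
t=get_image('top')['img']
cv2.imwrite('pics/s3.png',np.hstack([cv2.resize(a[140:310,220:420],(470,400)),cv2.resize(t[115:255,180:370],(330,400))])[:,:,::-1])"
```

```text
6.7833 [ 0.4495 -0.1245  0.1712] yaw 6.41 F [-0.   0.5 -0.1] w 0.0007
shift/0.3 [-0.006  0.001  0.294]
```

View pics/s3.png

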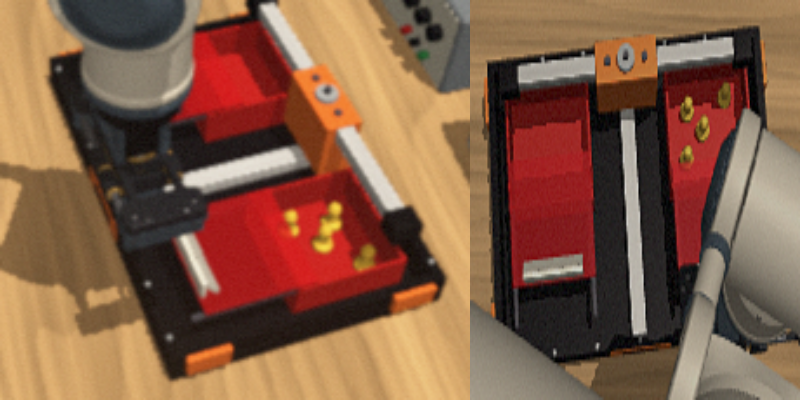

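The gantry is parked against the far end, the pawns are standing, and the empty cover is unchanged (its tab at (552,267) in the right half). Next I lower in front of the pawn tab and push.

Request:
step_arm(
  fingers=[1, 1, 1, 1, 1, 1, 1, 1, 1, 1, 1, 1, 1, 1, 1],
  slide=[
    [0, 0, 0.1],
    [0, 0, 0.2],
    [0, 0, 0.29],
    [0, 0, 0.29],
    [0.04, 0, 0.29],
    [0.08, 0, 0.29],
    [0.11, 0, 0.29],
    [0.14, 0, 0.29],
    [0.17, 0, 0.29],
    [0.2, 0, 0.29],
    [0.23, 0, 0.29],
    [0.26, 0, 0.29],
    [0.29, 0, 0.29],
    [0.32, 0, 0.29],
    [0.34, 0, 0.29],
  ],
  turn=[0, 0, 0, 0, 0, 0, 0, 0, 0, 0, 0, 0, 0, 0, 0],
)

```text
clock: 8.13
tcp_pos: [0.551, -0.1127, 0.0839]
tool_rot: [[0.994, 0.112, 0.0], [0.112, -0.994, 0.0], [0.0, 0.0, -1.0]]
force: [-1.9, 0.8, 0.6]
width: 0.0003
grasp_force: 0.9
```

Request:
step_arm(
  fingers=[1, 1, 1, 1, 1],
  slide=[
    [0.01, 0, 0],
    [0.02, 0, 0],
    [0.03, 0, 0],
    [0.04, 0, 0],
    [0.04, 0, 0],
  ],
  turn=[0, 0, 0, 0, 0],
)

```text
clock: 8.55
tcp_pos: [0.5622, -0.1115, 0.0839]
tool_rot: [[0.994, 0.112, 0.0], [0.112, -0.994, -0.0], [0.0, 0.0, -1.0]]
force: [0.1, 0.3, -0.2]
width: 0.0002
grasp_force: 0.0
```

Request:
step_arm(
  fingers=[1, 1, 1, 1, 1],
  slide=[
    [0.01, 0, 0],
    [0.02, 0, 0],
    [0.03, 0, 0],
    [0.04, 0, 0],
    [0.04, 0, 0],
  ],
  turn=[0, 0, 0, 0, 0],
)

```text
clock: 8.97
tcp_pos: [0.5744, -0.1102, 0.084]
tool_rot: [[0.994, 0.112, 0.001], [0.112, -0.994, -0.0], [0.001, 0.0, -1.0]]
force: [-0.2, 0.9, -0.3]
width: 0.0004
grasp_force: 0.0
```

Request:
step_arm(
  fingers=[1, 1, 1, 1],
  slide=[
    [0.01, 0, 0],
    [0.02, 0, 0],
    [0.03, 0, 0],
    [0.03, 0, 0],
  ],
  turn=[0, 0, 0, 0],
)

```text
clock: 9.3
tcp_pos: [0.5833, -0.1091, 0.0839]
tool_rot: [[0.994, 0.112, 0.001], [0.112, -0.994, -0.0], [0.001, 0.0, -1.0]]
force: [-0.7, -0.2, -0.5]
width: 0.0002
grasp_force: 0.0
```

Request:
step_arm(
  fingers=[1, 1, 1, 1],
  slide=[
    [0.01, 0, 0],
    [0.02, 0, 0],
    [0.03, 0, 0],
    [0.03, 0, 0],
  ],
  turn=[0, 0, 0, 0],
)

```text
clock: 9.63
tcp_pos: [0.5923, -0.1081, 0.0839]
tool_rot: [[0.994, 0.112, 0.001], [0.112, -0.994, -0.0], [0.001, 0.0, -1.0]]
force: [0.1, -0.0, 0.2]
width: 0.0002
grasp_force: 0.0
```

Request:
step_arm(
  fingers=[1, 1, 1],
  slide=[
    [0.01, 0, 0],
    [0.02, 0, 0],
    [0.03, 0, 0],
  ],
  turn=[0, 0, 0],
)

```text
clock: 9.88
tcp_pos: [0.5962, -0.1074, 0.0837]
tool_rot: [[0.994, 0.113, -0.009], [0.113, -0.994, -0.0], [-0.009, -0.001, -1.0]]
force: [-45.4, -12.6, 35.9]
width: 0.0006
grasp_force: 23.3
```

```bash
python3 -c "
from h import *
from cell import get_image
shift([.6,-.11,.083])
g=get_image('side');a=g['img']
t=get_image('top')['img']
cv2.imwrite('pics/s4.png',np.hstack([cv2.resize(a[140:310,220:420],(470,400)),cv2.resize(t[115:255,180:370],(330,400))])[:,:,::-1])"
```

```text
9.8833 [ 0.5962 -0.1074  0.0837] yaw 6.48 F [-45.4 -12.6  35.9] w 0.0006
shift/0.3 [0.012 0.01  0.002]
```

View pics/s4.png

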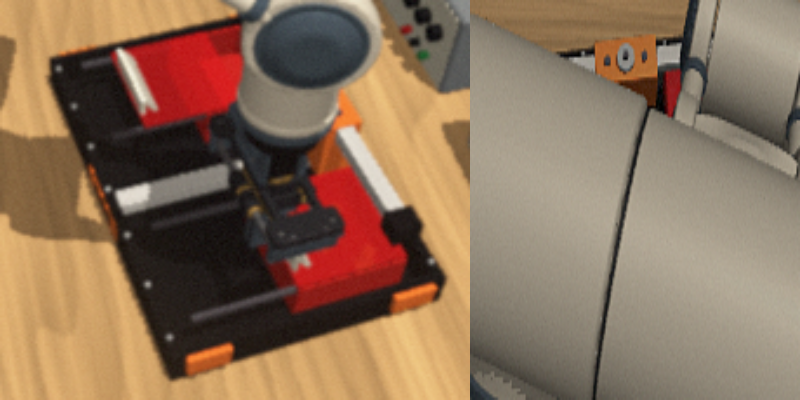

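The pawn cover now spans its whole tray, and the force at the stop is 45 N. The gantry is still parked. I back off and rise clear.

Request:
step_arm(
  fingers=[1, 1, 1, 1, 1, 1, 1, 1, 1, 1, 1, 1, 1, 1],
  slide=[
    [-0.01, 0, 0],
    [-0.01, 0, 0],
    [-0.02, 0, 0],
    [-0.08, 0, 0],
    [-0.15, 0, 0],
    [-0.25, 0, 0],
    [-0.25, 0, -0.1],
    [-0.25, 0, -0.2],
    [-0.25, 0, -0.3],
    [-0.35, 0, -0.4],
    [-0.45, 0.1, -0.5],
    [-0.5, 0.2, -0.5],
    [-0.5, 0.2, -0.5],
    [-0.5, 0.2, -0.5],
  ],
  turn=[0, 0, 0, 0, 0, 0, 0, 0, 0, 0, 0, 0, 0, 0],
)

```text
clock: 11.15
tcp_pos: [0.4581, -0.1854, 0.2348]
tool_rot: [[0.994, 0.109, 0.002], [0.109, -0.994, -0.001], [0.002, 0.001, -1.0]]
force: [0.2, 0.8, 0.3]
width: 0.0004
grasp_force: 0.0
```

```bash
python3 -c "
from h import *
from cell import get_image
shift([.6,-.11,.083])
cv2.imwrite('pics/s5.png',cv2.resize(get_image('side')['img'],(800,600))[:,:,::-1])"
```

```text
11.15 [ 0.4581 -0.1854  0.2348] yaw 6.26 F [0.2 0.8 0.3] w 0.0004
shift/0.3 [ 0.497 -0.199  0.507]
```

View pics/s5.png

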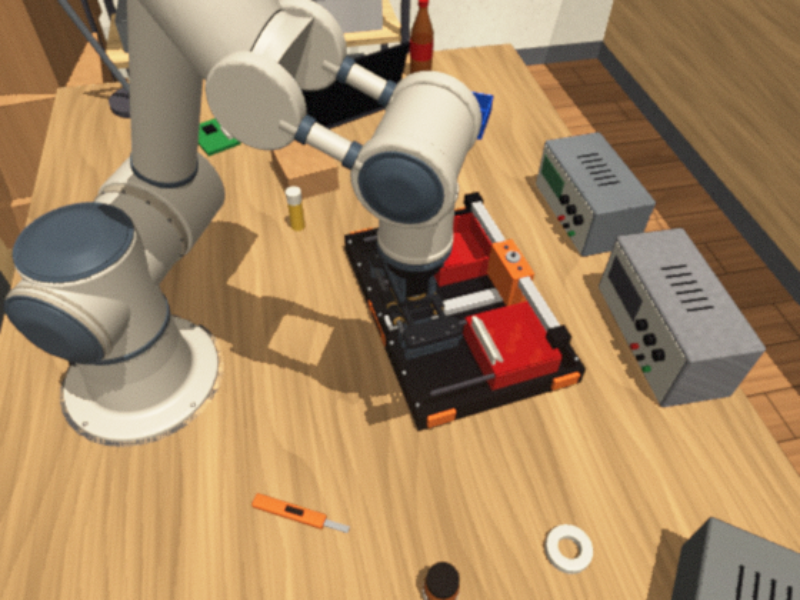

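The cover is shut over the pawns, with its tab at (485,340) on the tray's near edge. The gantry is parked at (515,260), the bystanders are in place, and the arm is clear with about 0 N.

```bash
python3 -c "
from cell import order
print(order.sign_off())"
```

```text
the job is handed in; nothing more can be done
None
```

I pushed the gantry to its far stop, then pushed the pawn tray's cover shut against its stop, and handed the job in at about 11 s with the arm clear; the last pictures show the empty tray's cover and the visible bystanders where they were, and no verdict came back.

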